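Weight a footstool's drop-in board over its hidden cross rail

ROBOT

A 7-joint arm with a two-finger parallel gripper is mounted at the origin on a cart in front of the work surface, level with it; the furniture and walls round the work are solid. World frame = base frame: x ahead of the robot, y to its left, z up, the work surface at z = 0. Lengths are in mm, angles in rad, forces in N, time in s.
With the tool pointing down it reaches from about 425 to 925 mm from the base axis. Payload 6.8 kg.
Tool frame: the origin (TCP) lies where the fingers leave the gripper's body, on its centre line; the fingertips stand 80 mm ahead of it and the grasp point (between the pads) lies 61 mm ahead of it; y points along the fingers, x is the direction in which the jaws open and shut, and the axes are right-handed (so a half turn about y gives the same grasp; the last joint's range is limited). The gripper opens to 88 mm and grips with 3 to 60 N. Pads are 20 mm wide; open, the fingers measure 115 mm over their backs; the gripper's body (75 mm by 178 mm) begins 61 mm behind the grasp point.
Start: joints at [1.134, 0.477, 0.022, 1.555, -0.011, 1.109, -0.083], TCP at [217.97, -638.854, 302.664] pointing down, gripper open.
Joint ranges: [-2.96, 2.96], [-0.34, 2.1], [-1.41, 1.46], [0.24, 2.44], [-1.37, 4.51], [0.17, 1.92], [-2.96, 2.96]. Speed limits (rad/s): [2.39, 2.39, 3.14, 3.14, 3.14, 3.14, 3.14].

INTERFACE

Orientations are given as a rotation vector (axis times angle).
In Python, from plant import r gives the robot as it stands. The module is installed in compiled form; this text tells all that it offers.
- The arm moves only by the tool servo_tool, never from a script. Its argument "commands" is one flat list of numbers, 5 for each row, row after row: the shift along the tool's x, y, z in cm, then the turn about the tool's y in rad, then the finger opening in cm, from 0 to 8.78. A call has 1 to 20 rows; each row shifts and turns the commanded pose from where the row before left it, along the tool's axes as they then stand; what a row does not reach is not made up. A row lasts 1/12 s, in which the tool goes at most 41.7 mm and 7.16 degrees, less where a joint would pass 70% of its speed; a pose out of reach is approached as far as the arm can. A call with a gripper value outside its range is refused whole. The fingers move at their own pace and stop on an object; "squeeze" is the grip in N (left out, the last holds). Time passes only in rows, so rows that do not move let the fingers close. It gives the time, the measured TCP pose, the force and the opening at its end, in the units of the state.
- r.observe(): the state, without advancing time (a new reading comes with each control period).
- r.read_camera(name): name is "side" or "top" or "wrist"; returns a dict with "img" (400x640x3 uint8, red, green, blue), "depth" (400x640 float32, mm along the optical axis (not along the pixel's ray), 0 where there is no reading), "K" (3x3 intrinsics, pixels), "R" (3x3) and "t" (3): a world point X has camera coordinates R X + t. Camera axes: x right, y down, z forward; pixel columns grow to the right and rows downward; lengths in mm; the calibration is good to about 2 mm. A picture is of the moment at which its call begins.
- r.finish_job(): hands the job in, once; it reports no verdict.
Trained networks look in a picture, given as the dict that the camera call returned (one of the last four; its "shot" number tells which), for a name from the list of things; names that differ only in an ending like _2 or _b are one class to them, and where a whole thing is asked for, a point or a joint stands for the part that bears it (a point fixed in the world has none). Each returns a list of dicts, best first, with "p" (0 to 1); they miss things now and then, are a little off and sometimes report something else, mostly with a low value. They report only what shows in the picture. A call takes as long as a camera call. They do not tell look-alikes from the thing itself.
- r.outline_of(picture, target): "pixels" (400x640 bool, what is visible of it) and "rect" ([left, top, right, bottom] in pixels, round what is visible of it).
- r.tip_of(picture, target): "centre" ([column, row] in pixels: a listed point, or the origin of a listed thing).
The state is a dict: "time": time; "qpos": joint angles; "dq": joint speeds; "joint_torque": joint torques, N m; "tool_pos": TCP position; "tool_rot": TCP orientation; "contact_force": force on the tool from outside, world axes, zero at the start; "moment": the same for the moment, N m; "grip_width": opening from 0.0 (shut) to 1.0 (fully open).
Only numpy, scipy, OpenCV 4.12 (cv2) and the standard library are available. Lean on these libraries where they do the work, as an engineer would, in place of code of your own. Each camera call takes 0.05 s, during which the arm holds its last target.

TASK

The drop-in board of this footstool has fresh glue on the cross rail beneath it, but the rail, which runs straight across the stool the short way, cannot be seen. Press gently along the board with the shut fingertips until you find the place where it holds firm and no longer dips, then lift the red rubbing stone that lies nearest the stool, on its right, and lay it down gently, the same way up as it lies now, with its length along the rail and midway between the two long sides of the stool, so that the board stays level under the weight while the glue takes. Let go of the stone and leave the glue tin, the box of tacks and the sanding block where they are.

Things in the scene. Friction and masses are not known exactly. Their poses are not given: they have to be found in the camera images.
- stool: Stripped footstool fixed on the bench on four turned feet: dark wood frame 400 x 200 mm, sides 20 mm thick, rim 110 mm above the bench. Origin on the bench under its middle; x across it (short way), y along its long side, z up. Hidden in it, under the board: a cross rail 18 mm wide along the stool's x, fixed, its middle up to 75 mm to either side of the stool's middle along y.
- board_top (a point): Middle of the top of the plywood board in the frame, 156 (x) x 354 (y) x 9 mm; 107 mm above the bench, 3 mm below the rim. It rides on soft foam strip with the rail's top, faced with firm rubber (20 N/mm), 0.2 mm under it: pressed elsewhere it dips and rocks about the rail, over the rail it holds firm. More than 25 N from the fingers cracks it.
- board (a joint): Rocking of the board about the stool's x axis, rad: 0 when level, positive when its +y end rises; stops at -0.06 and +0.06. Pressed at a distance d from the rail's nearer edge it rocks by about force x d / (5 + 400 a^2) N m per rad, a (m) being how far the rail's middle lies from the stool's middle.
- foam (a joint): Height of the board's middle over its resting level, m: 0 at rest, negative when pressed down; stop at -0.008. The foam gives 1 mm for about 0.4 N where the rail does not hold the board.
- stone: The rubbing stone used as a weight: a plain dull red stone brick, 50 mm wide (its x), 110 mm long (its y), 50 mm high (z), about 0.7 kg, lying loose on the bench to the right of the stool (a like one stands far off at the back of the bench). Origin at the centre of its underside.
- glue_tin: Closed dark blue tin, 70 mm across, 72 mm high, loose; origin at the centre of its underside. Leave it alone.
- tacks_box: Cream card box, 73 x 113 x 39 mm, loose; origin at the centre of its underside. Leave it alone.
- sanding_block: Cork sanding block, 63 x 110 x 30 mm, loose; origin at the centre of its underside. Leave it alone.
There are look-alikes about, which are no part of the job. What is shaped like the stone but yellow is not meant.

How it is judged:
By the outcome, as a careful person would: the job done as asked, in the order asked, and still so for the second after the job is handed in, with the robot touching nothing.
It also fails if it takes over 72 s, if anything falls off the work surface, if the arm or the gripper's body presses on something with over 40 N, if the wrist force passes 120 N, or if a joint passes its speed limit or range.

## Working session

There is one attempt and no reset: what is moved stays moved. The work goes in short steps, Python scripts to look and compute and a tool call to move; the robot and the scene stay as the last step left them, time stands still between calls to the robot, and variables do not carry over. Pictures are saved under pics/ and viewed, and the job is handed in when it is done.

Besides the shell and the picture viewer there is one more tool, called after "Emit:" as name(argument=value, ...), one argument or row to a line, values as JSON. servo_tool: Moves the arm, as the interface text tells. Its arguments: {"type":"object","properties":{"commands":{"type":"array","items":{"type":"number"}},"squeeze":{"type":"number"}},"required":["commands"]}

```bash
mkdir -p pics; cat > h.py <<'E'
import numpy as np, cv2
from plant import r
from scipy.spatial.transform import Rotation as Ro
def save(c,n): cv2.imwrite(f'pics/{n}.png',cv2.cvtColor(c['img'],cv2.COLOR_RGB2BGR))
def pts(c,mask=None):
    d=c['depth']; v,u=np.nonzero((d>0)&(mask if mask is not None else True))
    z=d[v,u]; K=c['K']
    X=np.stack([(u-K[0,2])/K[0,0]*z,(v-K[1,2])/K[1,1]*z,z],1)
    return (X-c['t'])@c['R']
def st():
    s=r.observe()
    print('t',round(s['time'],2),'pos',np.round(s['tool_pos'],1),'F',np.round(s['contact_force'],2),'M',np.round(s['moment'],2),'g',round(s['grip_width'],3))
    print('R',np.round(Ro.from_rotvec(s['tool_rot']).as_matrix(),3).tolist(),'q',np.round(s['qpos'],3))
    return s
E
python3 - <<'E'
from h import *
s=st()
for n in ['side','top','wrist']:
    c=r.read_camera(n); save(c,n+'0'); print(n,c['K'][0],c['K'][1,2],(-c['R'].T@c['t']).round(0))
    for t in ['stool','stone','board_top','glue_tin','tacks_box','sanding_block']:
        o=r.outline_of(c,t)
        for q in o[:3]:
            P=pts(c,q['pixels'])
            print(t,round(q['p'],2),q['rect'],np.percentile(P,[5,50,95],axis=0).round(0).tolist() if len(P) else None)
E
```

```text
t 0.0 pos [ 217.8 -638.4  301.7] F [-0.51  1.    0.51] M [ 0.    0.01 -0.02] g 0.996
R [[0.323, -0.001, 0.946], [-0.946, 0.002, 0.323], [-0.002, -1.0, -0.0]] q [ 1.134  0.478  0.022  1.556 -0.011  1.109 -0.083]
side [474.95859903   0.         314.85037367] 201.68654364938325 [445. 687. 800.]
stool 0.72 [218.9, 214.4, 352.2, 399.9] [[436.0, -12.0, 105.0], [527.0, 210.0, 108.0], [617.0, 349.0, 112.0]]
stone 0.69 [318.8, 165.0, 365.9, 192.7] [[415.0, -298.0, 8.0], [464.0, -263.0, 46.0], [513.0, -248.0, 53.0]]
stone 0.66 [375.5, 142.6, 419.2, 175.5] [[276.0, -395.0, 7.0], [324.0, -359.0, 44.0], [373.0, -343.0, 53.0]]
stone 0.56 [303.2, 188.1, 340.8, 211.9] [[469.0, -188.0, 20.0], [517.0, -151.0, 50.0], [553.0, -118.0, 53.0]]
board_top 0.58 [238.0, 223.3, 333.7, 385.5] [[456.0, 8.0, 106.0], [527.0, 198.0, 108.0], [598.0, 323.0, 110.0]]
glue_tin 0.78 [230.5, 159.3, 257.2, 193.4] [[682.0, -265.0, 7.0], [708.0, -223.0, 60.0], [739.0, -211.0, 74.0]]
tacks_box 0.69 [248.4, 132.5, 291.8, 167.6] [[629.0, -439.0, 5.0], [671.0, -376.0, 38.0], [716.0, -334.0, 42.0]]
sanding_block 0.67 [370.4, 189.0
[... 778 characters left out ...]
 16.0], [708.0, -244.0, 71.0], [741.0, -216.0, 74.0]]
glue_tin 0.57 [324.9, 244.0, 363.8, 269.4] [[321.0, -231.0, 24.0], [351.0, -182.0, 30.0], [380.0, -133.0, 34.0]]
glue_tin 0.28 [143.6, 149.2, 298.8, 230.6] [[440.0, -28.0, 104.0], [529.0, 154.0, 108.0], [619.0, 334.0, 112.0]]
tacks_box 0.64 [398.4, 123.4, 445.0, 162.1] [[632.0, -442.0, 18.0], [672.0, -394.0, 39.0], [711.0, -343.0, 42.0]]
sanding_block 0.93 [326.2, 241.1, 365.4, 269.6] [[319.0, -230.0, 2.0], [350.0, -182.0, 30.0], [380.0, -132.0, 33.0]]
wrist [319.88741244   0.         317.25935037] 194.62914102591395 [ 298. -612.  384.]
stone 0.9 [38.8, 0.4, 136.4, 53.3] [[270.0, -401.0, 7.0], [290.0, -390.0, 49.0], [314.0, -351.0, 51.0]]
```

View pics.

View pics/top0.png

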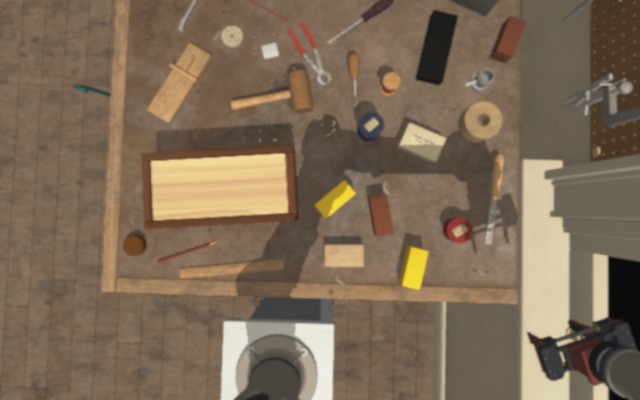

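View pics/side0.png

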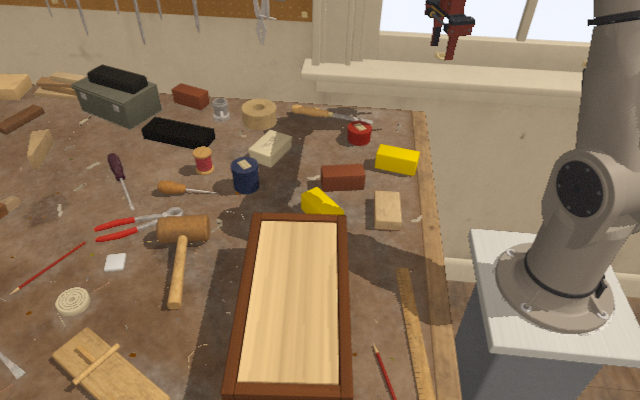

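```bash
python3 - <<'E'
from h import *
for n in ['top','side']:
    c=r.read_camera(n)
    for t in ['stool','board_top','stone']:
        for q in r.outline_of(c,t)[:4]:
            P=pts(c,q['pixels']); 
            img=c['img'][q['pixels']].mean(0)
            zt=np.percentile(P[:,2],90); P=P[abs(P[:,2]-zt)<6]
            rc=cv2.minAreaRect(P[:,:2].astype(np.float32)); print(n,t,round(q['p'],2),img.round(),np.round(rc[0],1),np.round(rc[1],1),round(rc[2],2),'z',np.median(P[:,2]).round(1), r.tip_of(c,t)[:1])
E
```

```text
top stool 0.92 [194. 159. 112.] [529.6 154.9] [199.8 400.1] 4.87 z 108.4 [{'centre': [228.6, 188.0], 'p': 0.66}]
top board_top 0.86 [230. 196. 139.] [529.7 155.1] [156.1 354.5] 4.86 z 107.6 [{'centre': [221.8, 183.6], 'p': 0.59}]
top stone 0.89 [123.  77.  57.] [ 465.3 -281.7] [109.4  50.2] 11.9 z 50.3 [{'centre': [409.3, 267.5], 'p': 0.63}]
top stone 0.86 [217. 192.  48.] [ 323.3 -376.9] [ 50.  109.5] 76.58 z 50.1 [{'centre': [409.3, 267.5], 'p': 0.63}]
top stone 0.79 [197. 169.  43.] [ 506.8 -152. ] [ 48.8 109.1] 41.03 z 50.5 [{'centre': [409.3, 267.5], 'p': 0.63}]
side stool 0.77 [185. 145.  97.] [529.8 156.2] [200.3 401.9] 4.79 z 108.5 [{'centre': [292.2, 326.3], 'p': 0.91}]
side board_top 0.63 [222. 184. 127.] [530.1 154.9] [157.4 359.1] 4.48 z 107.9 [{'centre': [292.9, 289.1], 'p': 0.83}]
side stone 0.82 [113.  63.  40.] [ 465.  -279.5] [110.9  53. ] 12.07 z 50.5 [{'centre': [340.4, 188.0], 'p': 0.84}]
side stone 0.65 [182. 150.   1.] [ 507.7 -150.9] [ 51.4 114.5] 41.13 z 50.8 [{'centre': [340.4, 188.0], 'p': 0.84}]
side stone 0.65 [197. 164.   1.] [ 322.9 -374.9] [ 55.6 109.5] 76.74 z 50.4 [{'centre': [340.4, 188.0], 'p': 0.84}]
side stone 0.36 [222. 184. 127.] [529.8 156.3] [156.1 355.6] 4.86 z 107.9 [{'centre': [340.4, 188.0], 'p': 0.84}]
```

Emit:
servo_tool(
  commands=[0,0,0,0.122,0,0,0,0,0.121,0,-1.5,0,3,0,0,-1.5,0,3,0,0,-1.5,0,3,0,0,-1.5,0,3,0,0,-1.5,0,3,0,0,-1.5,0,3,0,0,-3,0,1,0,0,-3,0,1,0,0,-3,0,1,0,0,-3,0,1,0,0,-3,0,1,0,0,-3,0,1,0,0,-3,0,1,0,0,-3,0,1,0,0,-3,0,1,0,0,-3,0,1,0,0,-3,0,1,0,0,-3,0,1,0,0],
  squeeze=20,
)

```text
time: 3.67
tool_pos: [478.5, -163.3, 303.0]
tool_rot: [-1.248, 1.145, -1.146]
contact_force: [0.7, -0.4, -0.8]
grip_width: 0.003
```

```bash
cat >> h.py <<'E'
C=np.array([529.7,155.0]); A=np.radians(4.86); ex=np.array([np.cos(A),np.sin(A)]); ey=np.array([-ex[1],ex[0]])
def avg(n=6):
    ss=[]
    for i in range(n):
        r.read_camera('top'); ss.append(r.observe())
    p=np.mean([s['tool_pos'] for s in ss],0); f=np.array([s['contact_force'] for s in ss]); m=np.mean([s['moment'] for s in ss],0)
    M=Ro.from_rotvec(ss[-1]['tool_rot']).as_matrix(); d=p[:2]-C
    print('t',round(ss[-1]['time'],2),'pos',p.round(2),'sd',np.std([s['tool_pos'] for s in ss],0).round(2),'stool xy',(d@ex).round(1),(d@ey).round(1),'F',f.mean(0).round(2),'sd',f.std(0).round(2),'g',round(ss[-1]['grip_width'],3))
    print('yaw tool x',np.degrees(np.arctan2(M[1,0],M[0,0])).round(2),'y axis',M[:,1].round(3))
    return p,f.mean(0)
def tilt(n='top',k=2):
    out=[]
    for i in range(k):
        c=r.read_camera(n); P=pts(c); d=P[:,:2]-C; x=d@ex; y=d@ey
        m=(abs(x)<70)&(abs(y)<168)&(abs(P[:,2]-106)<16); x,y,z=x[m],y[m],P[m,2]
        for _ in range(4):
            G=np.stack([np.ones_like(x),x,y],1); b=np.linalg.lstsq(G,z,rcond=None)[0]; e=abs(z-G@b); w=e<4 ; x,y,z=x[w],y[w],z[w]
        out.append(np.r_[b,len(z)])
    out=np.array(out); print(n,'z0 %.2f tiltx %.4f tilty %.4f n %d'%tuple(out.mean(0)),'spread',np.ptp(out[:,2]).round(4))
E
python3 - <<'E'
from h import *
avg(); tilt('top'); tilt('side')
E
```

```text
t 3.97 pos [ 478.97 -162.32  302.9 ] sd [0.85 3.49 0.14] stool xy -77.4 -311.9 F [ 0.19  0.58 -0.48] sd [0.68 2.   0.46] g 0.008
yaw tool x -85.18 y axis [-0.    -0.001 -1.   ]
top z0 107.59 tiltx -0.0006 tilty 0.0004 n 6670 spread 0.0001
side z0 107.94 tiltx -0.0005 tilty 0.0004 n 11921 spread 0.0002
```

Emit:
servo_tool(
  commands=[-3,0,1,0,0,-3,0,1,0,0,-3,0,1,0,0,-3,0,1,0,0,-3,0,1,0,0,-3,0,1,0,0,-3,0,1,0,0,-3,0,0.7,0,0,-3,0,0,0,0,-3,0,0,0,0,-1.2,0,0,0,0,0,2,0,0,0,0,2,0,0,0,0,2,0,0,0,0,2,0,0,0,0,2,0,0,0,0,0,0,0,0,0,0,0,0,0],
)

```text
time: 5.67
tool_pos: [528.1, 151.4, 202.0]
tool_rot: [-1.25, 1.148, -1.146]
contact_force: [0.1, -0.6, -0.8]
grip_width: 0.004
```

```bash
python3 - <<'E'
from h import *
avg(8); tilt('top'); tilt('side')
E
```

```text
t 6.07 pos [528.94 152.55 203.74] sd [0.21 0.26 0.31] stool xy -1.0 -2.4 F [-0.39 -0.19  0.29] sd [0.38 0.44 0.48] g 0.003
yaw tool x -85.09 y axis [ 0.001  0.    -1.   ]
top z0 107.51 tiltx -0.0004 tilty -0.0002 n 3287 spread 0.0004
side z0 107.95 tiltx -0.0001 tilty 0.0002 n 9137 spread 0.0001
```

Emit:
servo_tool(
  commands=[0,0.3,0,0,0,0,0.3,0,0,0,0,0.3,0,0,0,0,0.3,0,0,0,0,0.2,0,0,0,0,0.1,0,0,0,0,0.05,0,0,0,0,0.05,0,0,0,0,0,0,0,0,0,0,0,0,0],
)

```text
time: 7.1
tool_pos: [528.1, 152.7, 186.8]
tool_rot: [-1.249, 1.146, -1.146]
contact_force: [-1.6, -0.8, 2.2]
grip_width: 0.004
```

```bash
python3 - <<'E'
from h import *
avg(4); tilt('side')
E
```

```text
t 7.3 pos [528.1  152.67 186.74] sd [0.01 0.01 0.03] stool xy -1.8 -2.2 F [-2.21 -0.22  2.75] sd [0.55 0.36 0.6 ] g 0.005
yaw tool x -85.08 y axis [-0. -0. -1.]
side z0 107.16 tiltx -0.0001 tilty -0.0133 n 8972 spread 0.0009
```

Emit:
servo_tool(
  commands=[0,0.1,0,0,0,0,0,0,0,0,0,0,0,0,0],
)

```text
time: 7.65
tool_pos: [528.2, 152.8, 186.0]
tool_rot: [-1.249, 1.146, -1.146]
contact_force: [-3.0, -0.9, 7.3]
grip_width: 0.001
```

```bash
python3 - <<'E'
from h import *
avg(4); tilt('side')
E
```

```text
t 7.85 pos [528.19 152.81 185.98] sd [0.01 0.01 0.01] stool xy -1.7 -2.1 F [-3.63 -0.63  6.16] sd [0.27 0.46 0.59] g 0.007
yaw tool x -85.08 y axis [-0.  0. -1.]
side z0 106.41 tiltx 0.0000 tilty -0.0302 n 9051 spread 0.0004
```

Emit:
servo_tool(
  commands=[0,-0.4,0,0,0,0,-0.6,0,0,0,1.4,0,0,0,0,2,0,0,0,0,2,0,0,0,0,1.4,0,0,0,0,0,0.4,0,0,0,0,0.3,0,0,0,0,0.1,0,0,0,0,0.05,0,0,0,0,0.05,0,0,0,0,0,0,0,0],
)

```text
time: 8.95
tool_pos: [534.0, 86.0, 186.9]
tool_rot: [-1.249, 1.145, -1.144]
contact_force: [-1.3, 0.2, 3.8]
grip_width: 0.004
```

```bash
python3 - <<'E'
from h import *
avg(4); tilt('side')
E
```

```text
t 9.15 pos [534.02  85.93 186.87] sd [0.01 0.04 0.02] stool xy -1.5 -69.2 F [-1.7   1.2   3.45] sd [0.16 0.75 0.47] g 0.009
yaw tool x -85.03 y axis [ 0.     0.001 -1.   ]
side z0 108.21 tiltx -0.0002 tilty 0.0133 n 10275 spread 0.0004
```

Emit:
servo_tool(
  commands=[0,-0.4,0,0,0,0,-0.6,0,0,0,-1.5,0,0.1,0,0,-1.5,0,0,0,0,0,0,0,0,0,0,0.4,0,0,0,0,0.3,0,0,0,0,0.1,0,0,0,0,0.05,0,0,0,0,0.05,0,0,0,0,0.05,0,0,0,0,0,0,0,0],
)

```text
time: 10.25
tool_pos: [532.6, 114.3, 187.2]
tool_rot: [-1.249, 1.146, -1.147]
contact_force: [-0.9, -1.3, 1.4]
grip_width: 0.007
```

```bash
python3 - <<'E'
from h import *
avg(4); tilt('side')
E
```

```text
t 10.45 pos [532.65 114.69 187.24] sd [0.01 0.15 0.01] stool xy -0.5 -40.4 F [-0.2  -0.41  0.64] sd [0.3  0.5  0.46] g 0.009
yaw tool x -85.09 y axis [ 0.  0. -1.]
side z0 107.72 tiltx -0.0001 tilty 0.0003 n 9786 spread 0.0003
```

Emit:
servo_tool(
  commands=[0,0.05,0,0,0,0,0.05,0,0,0,0,0,0,0,0],
)

```text
time: 10.8
tool_pos: [532.7, 114.9, 186.9]
tool_rot: [-1.248, 1.145, -1.146]
contact_force: [-2.0, -1.6, 8.2]
grip_width: 0.003
```

```bash
python3 - <<'E'
from h import *
avg(4); tilt('side')
E
```

```text
t 11.0 pos [532.68 114.92 186.85] sd [0.01 0.01 0.01] stool xy -0.4 -40.2 F [-1.35 -1.24  7.17] sd [0.41 0.58 0.69] g 0.004
yaw tool x -85.09 y axis [ 0. -0. -1.]
side z0 107.37 tiltx 0.0000 tilty 0.0002 n 9781 spread 0.0
```

Emit:
servo_tool(
  commands=[0,-0.5,0,0,0,0,-2.5,0,0,0,0,-2.5,0,0,0,0,-2.5,0,0,0,3,-2,-1,0,7.5,3,0,-1,0,7.5,3,0,-1,0,7.5,3,0,-1,0,7.5,3,0,-1,0,7.5,3,0,-1,0,7.5,3,0,-1,0,7.5,3,0,-1,0,7.5,3,0,-1,0,7.5,3,0,-1,0,7.5,3,0,0,0,7.5,3,0,0,0,7.5,2.9,0,0,0,7.5,0,0,0,-0.122,7.5,0,0,0,0,7.5,0,0,0,0,7.5],
)

```text
time: 12.77
tool_pos: [466.3, -280.7, 286.0]
tool_rot: [-1.299, 1.057, -1.056]
contact_force: [-0.3, 0.1, 0.6]
grip_width: 0.853
```

```bash
python3 - <<'E'
from h import *
avg(4); tilt('side')
for n in ['wrist','top','side']:
    c=r.read_camera(n); save(c,n+'1')
    for q in r.outline_of(c,'stone')[:4]:
            P=pts(c,q['pixels']); 
            img=c['img'][q['pixels']].mean(0)
            zt=np.percentile(P[:,2],90); P=P[abs(P[:,2]-zt)<6]
            rc=cv2.minAreaRect(P[:,:2].astype(np.float32)); print(n,round(q['p'],2),img.round(),q['rect'],np.round(rc[0],1),np.round(rc[1],1),round(rc[2],2),'z',np.median(P[:,2]).round(1))
E
```

```text
t 12.97 pos [ 466.45 -280.09  286.18] sd [0.03 0.08 0.05] stool xy -99.9 -428.2 F [-0.   -0.16  0.28] sd [0.57 0.22 0.29] g 0.853
yaw tool x -78.08 y axis [ 0.  0. -1.]
side z0 107.94 tiltx -0.0001 tilty 0.0005 n 11914 spread 0.0002
wrist 0.94 [123.  70.  49.] [294.1, 121.6, 341.9, 227.5] [ 467.2 -281.2] [109.  50.] 11.74 z 49.4
wrist 0.86 [234. 204.  46.] [135.3, 57.9, 264.3, 159.8] [ 508.7 -151.7] [ 50.1 109.8] 41.6 z 49.5
wrist 0.65 [190. 162.  37.] [331.8, 247.2, 397.6, 320.1] [ 339.2 -380. ] [49.9 80.4] 77.89 z 49.2
top 0.95 [237. 212.  52.] [316.7, 182.6, 353.2, 220.7] [ 507.1 -152.1] [ 49.1 108.7] 41.29 z 50.5
top 0.46 [113.  71.  54.] [365.1, 192.8, 388.9, 211.1] [ 506.9 -273.9] [27.9 50.5] 1.7 z 50.0
side 0.76 [216. 182.   1.] [302.3, 190.1, 342.0, 213.4] [ 507.1 -150. ] [ 51.1 111.8] 41.25 z 50.6
side 0.71 [115.  64.  40.] [322.0, 167.2, 363.1, 193.3] [ 465.2 -279.1] [109.8  54. ] 10.78 z 50.5
side 0.58 [198. 165.   3.] [374.1, 144.6, 421.2, 176.6] [ 322.4 -376.4] [ 55.7 109.4] 76.72 z 50.5
```

View pics/wrist1.png

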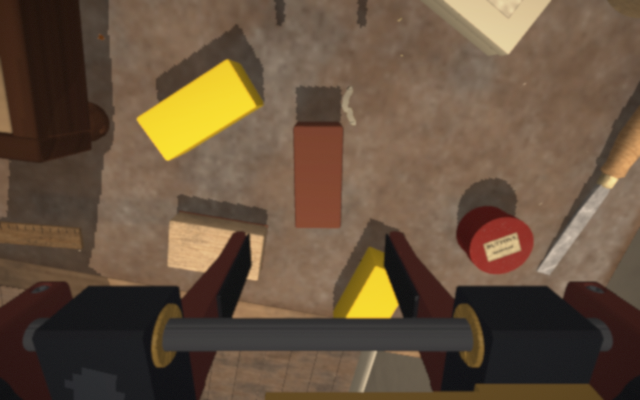

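Emit:
servo_tool(
  commands=[0,2,0,0,7.5,0,2,0,0,7.5,0,2,0,0,7.5,0,2,0,0,7.5,0,2,0,0,7.5,0,2,0,0,7.5,0,2,0,0,7.5,0,2,0,0,7.5,0,2,0,0,7.5,0,1,0,0,7.5,0,0.6,0,0,7.5,0,0,0,0,4,0,0,0,0,4,0,0,0,0,4,0,0,0,0,4,0,0,0,0,4,0,0,0,0,4],
  squeeze=30,
)

```text
time: 14.78
tool_pos: [466.8, -281.2, 91.2]
tool_rot: [-1.3, 1.054, -1.056]
contact_force: [-1.2, 2.2, 6.6]
grip_width: 0.566
```

```bash
python3 - <<'E'
from h import *
avg(4)
E
```

```text
t 14.98 pos [ 466.76 -281.16   91.18] sd [0.01 0.01 0.01] stool xy -99.7 -429.3 F [-1.25  1.63  6.6 ] sd [0.39 0.51 0.33] g 0.571
yaw tool x -78.09 y axis [ 0.001 -0.    -1.   ]
```

Emit:
servo_tool(
  commands=[0,-0.3,0,0,4,0,-1,0,0,4,0,-1.5,0,0,4,0,-2,0,0,4,0,-2,0,0,4,0,-2,0,0,4,0,-2,0,0,4,0,-2,0,0,4,0,-2,0,0,4,0,-1.2,0,0,4,0,0,0,0,4,0,0,0,0,4],
)

```text
time: 15.98
tool_pos: [465.8, -281.3, 250.4]
tool_rot: [-1.3, 1.055, -1.055]
contact_force: [0.0, 0.8, -7.5]
grip_width: 0.57
```

```bash
python3 - <<'E'
from h import *
avg(4); c=r.read_camera('side'); save(c,'side2')
c=r.read_camera('wrist'); save(c,'wrist2')
P=pts(c,r.outline_of(c,'stone')[0]['pixels']); print(np.percentile(P,[2,50,98],axis=0).round(1))
E
```

```text
t 16.18 pos [ 465.34 -280.93  248.99] sd [0.07 0.05 0.27] stool xy -101.1 -428.9 F [-0.13  0.11 -7.24] sd [0.15 0.43 0.64] g 0.567
yaw tool x -78.09 y axis [-0.002  0.001 -1.   ]
[[ 464.  -203.     5.8]
 [ 512.  -157.1   49.4]
 [ 556.3 -105.9   51. ]]
```

View pics/side2.png

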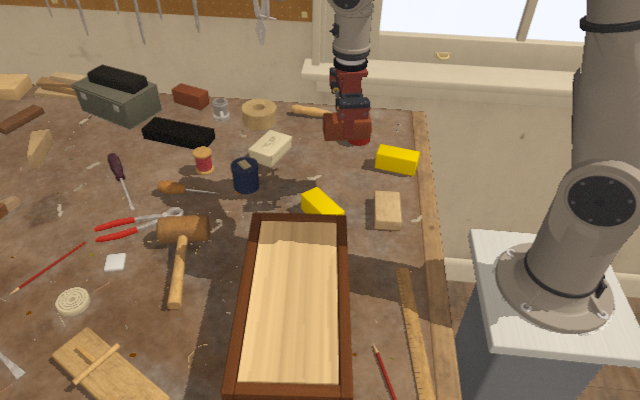

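View pics/wrist2.png

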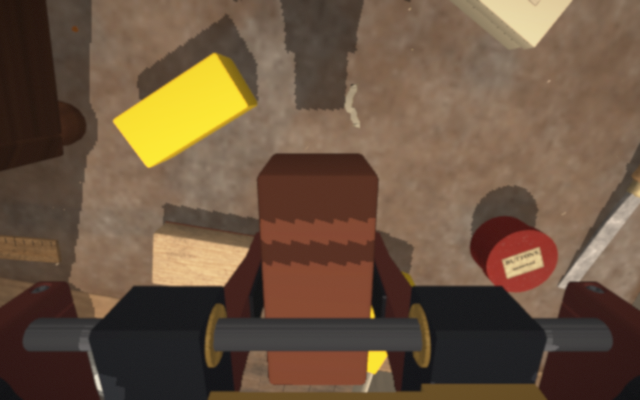

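Emit:
servo_tool(
  commands=[0,0,0,0.122,4,-1,0,1,0,4,-2,0,1,0,4,-3,0,1,0,4,-3,0,1,0,4,-3,0,1,0,4,-3,0,1,0,4,-3,0,1,0,4,-3,0,1,0,4,-3,0,1,0,4,-3,0,1,0,4,-3,0,0.1,0,4,-3,0,0,0,4,-3,0,0,0,4,-2,0,0,0,4,-1,0,0,0,4,0,1.5,0,0,4,0,1.5,0,0,4,0,0,0,0,4,0,0,0,0,4],
)

```text
time: 18.0
tool_pos: [533.0, 114.8, 219.4]
tool_rot: [-1.251, 1.148, -1.146]
contact_force: [-0.3, 0.1, -6.5]
grip_width: 0.567
```

```bash
python3 - <<'E'
from h import *
p,f=avg(6); tilt('side')
for n in ['wrist','top','side']:
    c=r.read_camera(n); save(c,n+'3')
    im=c['img'].astype(int); P=pts(c,np.ones((400,640),bool)&(c['depth']>0)); m=c['depth']>0
    col=im[m]; d=P[:,:2]-C; xs=d@ex; ys=d@ey
    k=(abs(xs)<75)&(abs(ys+39)<40)&(P[:,2]>120)&(P[:,2]<180)&(col[:,0]>1.35*col[:,1])
    print(n,k.sum(), [np.percentile(a[k],[1,50,99]).round(1) for a in (xs,ys,P[:,2])] if k.sum() else '')
E
```

```text
t 18.3 pos [533.99 115.56 220.85] sd [0.15 0.23 0.28] stool xy 0.9 -39.7 F [ 0.25  0.28 -6.64] sd [0.49 0.52 0.77] g 0.568
yaw tool x -85.11 y axis [ 0.001  0.    -1.   ]
side z0 107.94 tiltx -0.0001 tilty 0.0004 n 9144 spread 0.0004
wrist 22328 [array([-51.4,  19.6,  55.4]), array([-70.7, -39.4,  -8.7]), array([141.8, 178.8, 179.9])]
top 231 [array([-54.2, -34.3,  51.5]), array([-65.2, -45.9, -15.4]), array([157.5, 178.5, 179.9])]
side 917 [array([-55.1, -14.8,  52.2]), array([-61.8, -14.7,  -4.5]), array([131.4, 154.9, 180. ])]
```

View pics/wrist3.png

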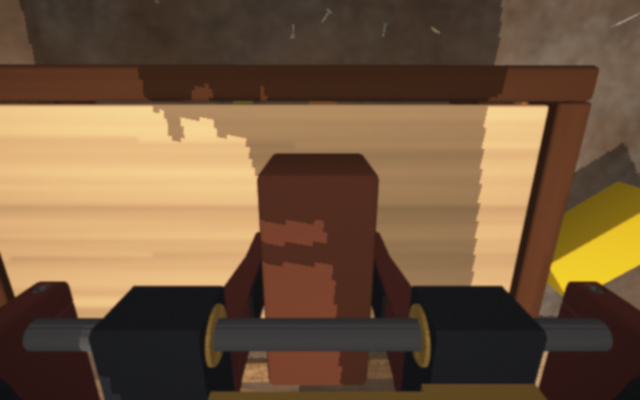

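View pics/side3.png

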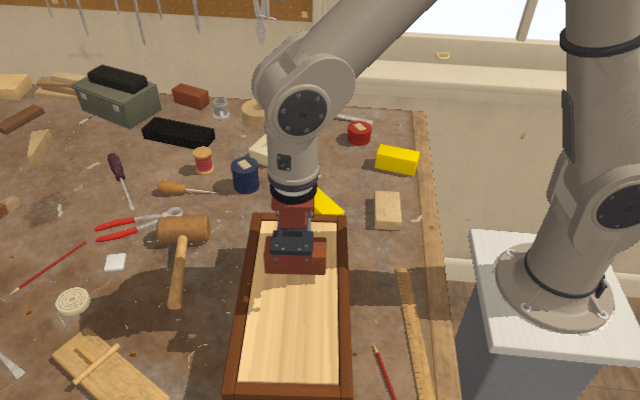

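Emit:
servo_tool(
  commands=[0,0.4,0,0,4,0,0.4,0,0,4,0,0.4,0,0,4,0,0.3,0,0,4,0,0.2,0,0,4,0,0.1,0,0,4,0,0.1,0,0,4,0,0,0,0,4,0,0,0,0,4],
)

```text
time: 19.3
tool_pos: [533.5, 116.0, 201.2]
tool_rot: [-1.248, 1.146, -1.146]
contact_force: [-0.1, 0.3, -6.4]
grip_width: 0.568
```

```bash
python3 - <<'E'
from h import *
p,f=avg(4); tilt('side')
E
```

```text
t 19.5 pos [533.57 115.98 201.32] sd [0.02 0.01 0.01] stool xy 0.6 -39.2 F [ 0.03  0.24 -6.25] sd [0.39 0.17 0.09] g 0.567
yaw tool x -85.08 y axis [ 0.  0. -1.]
side z0 107.93 tiltx -0.0005 tilty 0.0004 n 8979 spread 0.0002
```

About 3 mm to go.

Emit:
servo_tool(
  commands=[0,0.1,0,0,4,0,0.1,0,0,4,0,0.05,0,0,4,0,0.05,0,0,4,0,0,0,0,4,0,0,0,0,4],
)

```text
time: 20.1
tool_pos: [533.5, 115.9, 198.1]
tool_rot: [-1.249, 1.146, -1.146]
contact_force: [-0.1, -0.7, -7.7]
grip_width: 0.567
```

```bash
python3 - <<'E'
from h import *
p,f=avg(4); tilt('side')
E
```

```text
t 20.3 pos [533.49 115.96 198.17] sd [0.01 0.01 0.01] stool xy 0.5 -39.2 F [-0.1  -0.07 -6.39] sd [0.56 0.49 0.17] g 0.568
yaw tool x -85.09 y axis [ 0.  0. -1.]
side z0 107.85 tiltx -0.0002 tilty 0.0005 n 8965 spread 0.0
```

Emit:
servo_tool(
  commands=[0,0.05,0,0,4,0,0,0,0,4,0,0,0,0,4],
)

```text
time: 20.65
tool_pos: [533.5, 116.0, 197.9]
tool_rot: [-1.248, 1.146, -1.146]
contact_force: [-1.3, -0.7, -2.5]
grip_width: 0.564
```

```bash
python3 - <<'E'
from h import *
p,f=avg(4); tilt('side')
E
```

```text
t 20.85 pos [533.51 115.99 197.86] sd [0.01 0.01 0.02] stool xy 0.5 -39.2 F [-1.66 -0.33 -3.62] sd [0.43 0.44 0.32] g 0.567
yaw tool x -85.09 y axis [ 0.  0. -1.]
side z0 107.58 tiltx -0.0008 tilty 0.0001 n 8968 spread 0.0002
```

Emit:
servo_tool(
  commands=[0,0.02,0,0,4,0,0,0,0,4,0,0,0,0,5.3,0,0,0,0,5.8,0,0,0,0,6.5,0,0,0,0,7.2,0,0,0,0,7.2,0,0,0,0,7.2],
)

```text
time: 21.62
tool_pos: [533.6, 116.0, 197.6]
tool_rot: [-1.248, 1.146, -1.146]
contact_force: [0.7, -0.7, 1.0]
grip_width: 0.818
```

```bash
python3 - <<'E'
from h import *
p,f=avg(4); tilt('side')
c=r.read_camera('wrist'); save(c,'wrist4')
E
```

```text
t 21.82 pos [533.52 115.97 197.48] sd [0.05 0.01 0.03] stool xy 0.5 -39.2 F [ 0.09  0.51 -0.24] sd [0.2  0.39 0.36] g 0.82
yaw tool x -85.09 y axis [-0.  0. -1.]
side z0 107.43 tiltx -0.0000 tilty 0.0002 n 8942 spread 0.0001
```

View pics/wrist4.png

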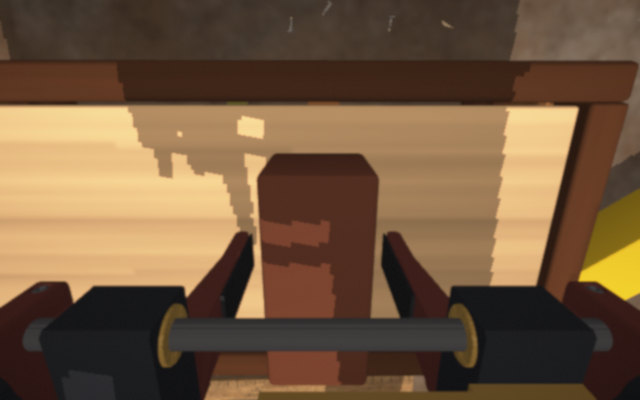

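The stone is released (fingers clear on both sides, columns 250 and 385) and the board is level. Lifting away and checking.

Emit:
servo_tool(
  commands=[0,-0.5,0,0,7.2,0,-1,0,0,7.2,0,-2,0,0,7.2,0,-2.5,0,0,7.2,0,-2.5,0,0,7.2,0,-2.5,0,0,7.2,2,-1,0,0,7.2,3,0,0,0,7.2,3,0,0,0,7.2,3,0,0,0,7.2,3,0,0,0,7.2,3,0,0,0,7.2,3,0,-1,0,7.2,3,0,-1,0,7.2,3,0,-1,0,7.2,3,0,-1,0,7.2,2,0,-1,0,7.2,0,0,0,0,7.2],
)

```text
time: 23.47
tool_pos: [508.0, -202.9, 318.5]
tool_rot: [-1.247, 1.151, -1.153]
contact_force: [0.0, -0.0, -0.0]
grip_width: 0.821
```

```bash
python3 - <<'E'
from h import *
st()
tilt('side')
for n in ['top','side']:
    c=r.read_camera(n); save(c,n+'5')
    for t in ['stone','glue_tin','tacks_box','sanding_block']:
      for q in r.outline_of(c,t)[:3]:
            P=pts(c,q['pixels']); img=c['img'][q['pixels']].mean(0)
            zt=np.percentile(P[:,2],90); P=P[abs(P[:,2]-zt)<6]
            d=np.stack([(P[:,:2]-C)@ex,(P[:,:2]-C)@ey],1)
            a=cv2.minAreaRect(P[:,:2].astype(np.float32)); rc=cv2.minAreaRect(d.astype(np.float32)); print(n,t,round(q['p'],2),img.round(),np.round(a[0],1),'stool',np.round(rc[0],1),np.round(rc[1],1),round(rc[2],2),'z',np.median(P[:,2]).round(1))
E
```

```text
t 23.47 pos [ 508.  -202.9  318.5] F [ 0.02 -0.05 -0.03] M [-0.02  0.03  0.03] g 0.821
R [[0.078, -0.0, 0.997], [-0.997, -0.002, 0.078], [0.002, -1.0, -0.0]] q [ 0.349  0.255 -0.101  1.841  0.032  1.046 -1.258]
side z0 107.45 tiltx 0.0001 tilty 0.0002 n 9692 spread 0.0002
top stone 0.77 [231. 205.  54.] [ 322.8 -378. ] stool [-251.3 -513.6] [ 49.3 109.9] 74.23 z 50.5
top stone 0.72 [127.  80.  58.] [531.8 114.8] stool [ -1.4 -40.3] [ 50.  109.5] 89.73 z 157.0
top stone 0.58 [215. 188.  56.] [ 474. -116.] stool [ -78.4 -265.3] [47.1 13.7] 41.75 z 50.2
top glue_tin 0.59 [76. 73. 74.] [ 713.2 -245.1] stool [ 148.9 -414.2] [64.3 66.8] 43.1 z 71.6
top tacks_box 0.7 [210. 194. 153.] [ 675.3 -395.1] stool [  98.5 -560.5] [113.2  74. ] 62.75 z 39.0
top sanding_block 0.46 [199. 165. 122.] [ 348.2 -140.8] stool [-205.9 -279.4] [25.4 61.5] 77.5 z 30.5
top sanding_block 0.44 [76. 73. 73.] [ 713.8 -244.5] stool [ 149.6 -413.6] [66.1 66.8] 43.1 z 71.6
side stone 0.79 [216. 182.   2.] [ 507.6 -151.4] stool [ -48.  -303.5] [ 53.2 111.4] 35.51 z 50.7
side stone 0.73 [200. 167.   3.] [ 322.9 -373.8] stool [-250.9 -509.4] [ 56.5 109.1] 72.05 z 50.3
side stone 0.72 [123.  70.  43.] [532.2 116.8] stool [ -0.8 -38.3] [109.5  52.6] 0.19 z 157.2
side glue_tin 0.62 [56. 56. 64.] [ 713.1 -243.1] stool [ 149.  -412.2] [68.  69.8] 8.47 z 71.8
side glue_tin 0.31 [214. 177. 122.] [529.7 156.5] stool [0.2 1.5] [363.  156.1] 89.91 z 107.4
side tacks_box 0.36 [215. 178. 123.] [529.8 155.7] stool [0.2 0.7] [155.8 357.3] 0.04 z 107.4
side sanding_block 0.77 [188. 156. 112.] [ 349.5 -180.2] stool [-207.9 -318.7] [113.2  61.8] 87.03 z 30.6
```

View pics/side5.png

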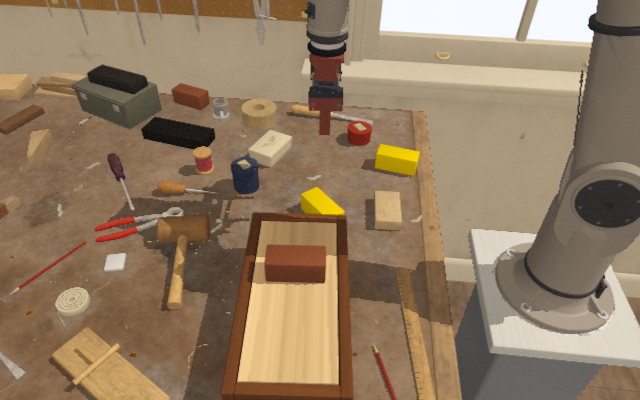

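```bash
python3 - <<'E'
from h import *
print(r.finish_job())
E
```

```text
the job is handed in; nothing more can be done
None
```

I found the rail, laid the red stone along it, let go and handed the job in at about 24 s. No verdict is reported.

**Finding the rail:** I pressed with shut fingertips at three places, with about 7–8 N at most.

| Place along the stool (y) | Result |
|---|---|
| −2 mm | Board tipped −0.030 rad |
| −69 mm | Board tipped +0.013 rad |
| −40 mm | Held firm at about 7 N: no tilt, about 0.5 mm dip |

The two tilts together put the middle of the rail at y ≈ −39 mm.

**Placing the stone:** I took the red stone nearest the stool on its right, lifted it, set it down the same way up and released it.

**Last checks:**
- **Stone:** it lies at stool x ≈ −1 mm and y ≈ −39 mm (the top camera says −40, the side camera −38). Its length is within 0.3° of the rail, and its top is at 157 mm.
- **Board:** it is level within about 0.0003 rad.
- **Robot:** it touches nothing, and the force reading is zero.
- **Other things:** the side camera shows the sanding block and glue tin within a few millimetres of where they first were; the top camera shows the same for the tacks box.
- **Disagreements:** the arm partly hid the sanding block from the top camera, so its position there was off. The networks also gave a few false reports of the board or the tin as other things, which I set aside.

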